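# Hold a squeezed spring clip gaping around the order card's edge

### The arm

A 6-joint arm with a two-finger parallel gripper is mounted at the origin on the work surface. World frame = base frame: x ahead of the robot, y to its left, z up, the work surface at z = 0. Lengths are in m, angles in rad, forces in N, time in s.
With the tool pointing down it reaches from about 0.35 to 0.775 m from the base axis. Payload 5.5 kg.
Tool frame: the origin (TCP) lies midway between the tips of the shut fingers; the grasp point (between the pads) lies grasp_offset behind it (grasp_offset is the distance from the TCP to the grasp point, in m); z points along the fingers, y is the line along which they close (so a half turn about z gives the same grasp; the last joint's range is limited). The gripper opens to 85 mm and grips with 20 to 120 N. Pads are 22 mm wide; open, the fingers measure 114 mm over their backs; the gripper's body (76 mm by 85 mm) begins 54 mm behind the grasp point. The pads swing forward as they close: fully open they stand 13 mm farther back than shut.
Start: joints at [1.12, 0.313, 0.046, 1.304, 0, 1.431], TCP at [0.176, 0.547, 0.231] pointing down, gripper open.
Joint ranges: [-2.76, 2.76], [-0.86, 1.69], [-1.03, 1.26], [-2.2, 2.34], [-1.47, 1.5], [-3.14, 3.14]. Speed limits (rad/s): [2.57, 2.57, 3.14, 3.14, 3.14, 3.14].

### API

Orientations are given as a unit quaternion [w, x, y, z].
In Python, from workcell import * gives the robot as it stands.
- The arm moves only by the tool step_arm, never from a script. Its argument "deltas" is a list of rows, each a list of 7 numbers: the shift along the world's x, y, z in mm, then the turn, a rotation vector about the world's x, y, z in degrees, then the gripper's target within -1 to 1 (fully open at 1, half-way at 0, shut at -1). A call has 1 to 5 rows; each row shifts and turns the commanded pose from where the row before left it; what a row does not reach is not made up. A row lasts 1/10 s, in which the tool goes at most 50 mm and 8.59 degrees, less where a joint would pass 70% of its speed; a pose out of reach is approached as far as the arm can. A call is refused whole if a number of a shift passes 50 or a number of a turn 8.59, either way. A call with a gripper value outside its range is refused whole. The fingers move at their own pace and stop on an object; "newtons" is the grip in N (left out, the last holds). Time passes only in rows, so rows that do not move let the fingers close. It gives the time, the measured TCP pose, the force, the opening and the grip force at its end, in the units of the state.
- get_state(): the state, without advancing time (a new reading comes with each control period).
- read_camera(name): name is "scene" or "top"; returns a dict with "image" (480x640x3 uint8, red, green, blue), "z_map" (480x640 float32, m along the optical axis (not along the pixel's ray), 0 where there is no reading), "K" (3x3 intrinsics, pixels), "world_from_camera" (4x4, takes a point from camera to world coordinates). Camera axes: x right, y down, z forward; pixel columns grow to the right and rows downward; lengths in m; the calibration is good to about 2 mm. A picture is of the moment at which its call begins.
- hand_in(): hands the job in; it is judged then, once.
The state is a dict: "clock": time; "joint_pos": joint angles; "qvel": joint speeds; "tau": joint torques, N m; "tcp_pos": TCP position; "orientation": TCP orientation; "wrist_force": force on the tool from outside, world axes, zero at the start; "ft_torque": the same for the moment, N m; "finger_gap": finger opening in m; "grip_force": force on a finger pad.
Only numpy, scipy, OpenCV 4.12 (cv2) and the standard library are available. Lean on these libraries where they do the work, as an engineer would, in place of code of your own. Each camera call takes 0.05 s, during which the arm holds its last target. There are 200 camera calls.

### The job

Pick up the green spring clip from the counter by its two handles, squeeze it fully open and bring its gaping jaws around the upright edge of the orange order card that overhangs its wooden block, so that the edge stands well inside the jaws, midway between them, and the clip does not touch the card. Finish while still holding it there in the air, squeezed open and still, ready for the cook to slip the next order under it; nothing is put down or let go. Do not push either card or disturb the bowl, the salt pig or the scoop.

Things in the scene. Friction and masses are not known exactly. Their poses are not given: they have to be found in the camera images.
- clip: green plastic bag clip with two arms on a steel hinge pin (12 mm across), lying on its side: 97 mm long, 24 mm high, about 50 g. Origin on the pin's axis, at its underside. x points from pin to jaws, -x to the handles, z up along the pin; the frame stays midway between the arms. The jaw tips are 49 mm ahead of the pin, meeting when shut; opened fully they gape 35 mm, 46 mm ahead.
- clip_grip (a point): point midway between the handles, 38 mm behind the pin and 12 mm above the underside (mid height): squeeze here, along y. Axes as the clip's. Shut, the handles splay to 56 mm over their outsides at their ends, 48 mm behind the pin; fully squeezed they are parallel, 19 mm over their outsides
- clip_mouth (a point): point midway between the jaws, 28 mm ahead of the pin and 12 mm above the underside: where the card's edge should be, about 18 mm inside the open jaw tips. Axes as the clip's
- clip_left (a joint): opening angle of each arm: 0 shut, 0.36 rad fully open against its stop (the other arm mirrors it). Pressing the handles together opens the jaws; the spring needs about 4 N at each handle end to start and 9 N at clip_grip when fully open, and snaps shut when released
- order_card: stiff orange plastic card, 105 mm wide, 4 mm thick, top 160 mm above the counter, upright in a loose dark wooden block (80 x 70 mm, 35 mm high; 0.7 kg in all). The card lies in this frame's x-z plane, from its overhanging edge at x = -35 mm (turned roughly to the robot) to x = +70 mm; the block runs from x = -10 to +70 mm. Origin on the counter
- card_edge (a point): point on the orange card's overhanging upright edge, 105 mm above the counter. Axes as order_card's
- blue_card: blue card in the same kind of block, same sizes and axes; not to be disturbed. The two may stand in either place
- amber_bowl: amber glass bowl, 150 mm across, 65 mm high; origin at the centre of its underside
- salt_pig: white ceramic salt pig, 120 mm across, 133 mm high; origin at the centre of its underside
- scoop: blue plastic scoop, 190 mm long, 35 mm high, lying open side up; origin on the counter at the joint of handle (-x) and pan (+x)

How it is judged:
By the outcome, as a careful person would: the job done as asked, in the order asked, and still so for the second after the job is handed in, while the arm keeps its last pose, push and grip.
It also fails if it takes over 38 s, if anything falls off the work surface, if the arm or the gripper's body presses on something with over 40 N, if the wrist force passes 120 N, or if a joint passes its speed limit or range.

## Working session

There is one attempt and no reset: what is moved stays moved. The work goes in short steps, Python scripts to look and compute and a tool call to move; the robot and the scene stay as the last step left them, time stands still between calls to the robot, and variables do not carry over. Pictures are saved under pics/ and viewed, at most 10 in all, crops included, and the job is handed in when it is done.

Besides the shell and the picture viewer there is one more tool, called after "Emit:" by a JSON object that holds its "fn" and its "kwargs". step_arm: Moves the arm, as the interface text tells. Its arguments: {"type":"object","properties":{"deltas":{"type":"array","items":{"type":"array","items":{"type":"number"}}},"newtons":{"type":"number"}},"required":["deltas"]}

```bash
mkdir -p pics; python3 - <<'E'
from workcell import *
import cv2,numpy as np,pickle
for n in("scene","top"):
    c=read_camera(n); pickle.dump(c,open(n+".pkl","wb")); cv2.imwrite(f"pics/{n}0.png",c["image"][:,:,::-1])
    print(n,c["K"].tolist(),c["world_from_camera"].round(3).tolist())
s=get_state();print({k:np.round(v,4).tolist() for k,v in s.items()})
import workcell;print([x for x in dir(workcell) if x[0]!='_'])
try: print(grasp_offset)
except Exception as e: print(e)
E
```

```text
scene [[486.2560203309248, 0.0, 322.5953788546053], [0.0, 486.2560203309248, 236.90169037375807], [0.0, 0.0, 1.0]] [[-0.363, 0.616, -0.699, 1.358], [0.932, 0.239, -0.273, 0.413], [-0.001, -0.751, -0.661, 0.789], [0.0, 0.0, 0.0, 1.0]]
top [[499.7739275179957, 0.0, 314.6150786387151], [0.0, 499.7739275179957, 234.51220993321974], [0.0, 0.0, 1.0]] [[0.011, -0.987, 0.163, 0.409], [-1.0, -0.014, -0.016, 0.122], [0.018, -0.163, -0.986, 1.311], [0.0, 0.0, 0.0, 1.0]]
{'clock': 0.1, 'joint_pos': [1.1204, 0.3139, 0.0451, 1.3036, 0.0, 1.4312], 'qvel': [0.0007, -0.0027, 0.0031, 0.0005, 0.0004, 0.0016], 'tau': [0.0031, -48.1725, 29.9243, 0.0128, -0.0001, 0.0], 'tcp_pos': [0.1757, 0.547, 0.2305], 'orientation': [-0.0003, 0.1548, 0.9879, -0.0008], 'wrist_force': [0.1697, -0.3283, 0.6595], 'ft_torque': [-0.0281, 0.0018, -0.0267], 'grip_force': 0.0, 'finger_gap': 0.0856}
['MotionError', 'get_state', 'grasp_offset', 'hand_in', 'read_camera']
0.0187
```

View pics/scene0.png

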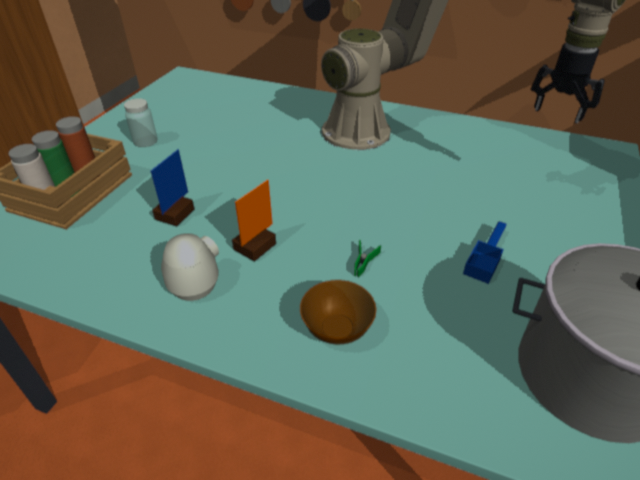

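View pics/top0.png

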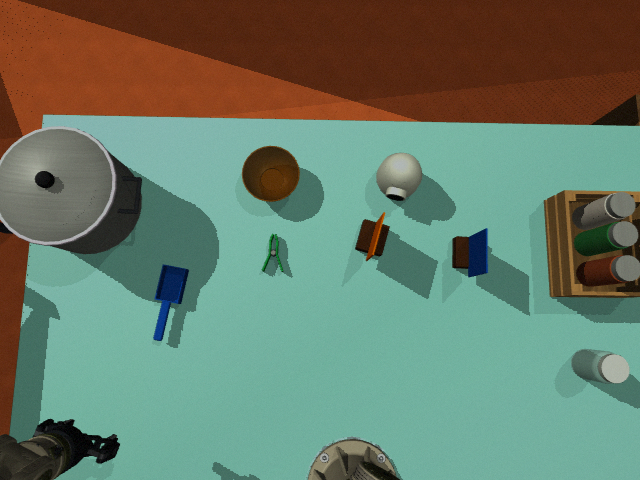

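The top view shows the clip at about (273,252), with its handles towards the robot (265/283,272) and jaws up at (274,236). The orange card is at about (376,236) with its edge at (368,259). The bowl is ahead of the clip and the salt pig is behind the card.

```bash
python3 - <<'E'
import cv2,pickle,numpy as np
c=pickle.load(open("top.pkl","rb"));im=c["image"][:,:,::-1]
a=cv2.resize(im[225:285,240:300],(400,400),interpolation=cv2.INTER_CUBIC);b=cv2.resize(im[205:265,340:400],(400,400),interpolation=cv2.INTER_CUBIC)
cv2.imwrite("pics/crop0.png",np.hstack([a,b]))
for n in("top","scene"):
    c=pickle.load(open(n+".pkl","rb"));K=c["K"];T=c["world_from_camera"];hsv=cv2.cvtColor(c["image"],cv2.COLOR_RGB2HSV)
    v,u=np.mgrid[:480,:640];z=c["z_map"]
    P=np.stack([(u-K[0,2])/K[0,0]*z,(v-K[1,2])/K[1,1]*z,z],-1)@T[:3,:3].T+T[:3,3]
    box=((u>255)&(u<295)&(v>225)&(v<280)) if n=="top" else ((u>340)&(u<390)&(v>230)&(v<280))
    g=box&(hsv[...,0]>55)&(hsv[...,0]<75)&(hsv[...,1]>150)&(z>0)
    p=P[g];print(n,"clip",len(p),p.min(0).round(3),p.max(0).round(3),np.median(p,0).round(3))
    box=((u>355)&(u<395)&(v>205)&(v<265)) if n=="top" else ((u>230)&(u<280)&(v>175)&(v<250))
    o=box&(hsv[...,0]<14)&(hsv[...,1]>180)&(hsv[...,2]>150)&(z>0);p=P[o]
    print("card",len(p))
    p=p[(p[:,2]>.06)&(p[:,2]<.165)]
    m=np.median(p[:,:2],0);w,V=np.linalg.eigh(np.cov((p[:,:2]-m).T));d=V[:,1]*np.sign(V[0,1]);t=(p[:,:2]-m)@d
    print(len(p),p.min(0).round(3),p.max(0).round(3),"dir",np.degrees(np.arctan2(d[1],d[0])),"near edge",m+d*np.percentile(t,1),"far",m+d*np.percentile(t,99),"std",w**.5)
    if n=="top":
        cc=lambda x0,y0,zz:None
E
```

```text
top clip 186 [ 0.526  0.184 -0.003] [0.622 0.236 0.03 ] [0.573 0.214 0.024]
card 2
2 [ 0.574 -0.052  0.16 ] [ 0.636 -0.035  0.161] dir -15.406278576364988 near edge [ 0.57484114 -0.03550666] far [ 0.6356853  -0.05227311] std [2.32830644e-10 4.55376867e-02]
scene clip 273 [ 0.527  0.183 -0.003] [0.625 0.234 0.029] [0.582 0.214 0.021]
card 11
11 [ 0.568 -0.059  0.159] [ 0.647 -0.037  0.163] dir -14.9377505685416 near edge [ 0.569329   -0.03692599] far [ 0.64703443 -0.05765664] std [0.00095122 0.02719615]
```

View pics/crop0.png

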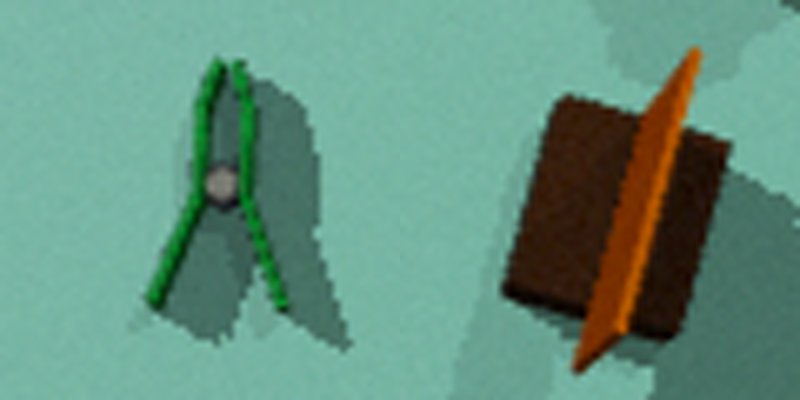

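The left crop shows the clip's pin at (222,185), jaw tips around (229,64) and handle ends at (153,302) and (284,305). On the right, the card's top edge runs from (622,330) near to (698,50) far.

```bash
cat > h.py <<'E'
import cv2,pickle,numpy as np
def ray(c,u,v,z):
    T=c["world_from_camera"];d=T[:3,:3]@np.linalg.solve(c["K"],[u,v,1.]);return T[:3,3]+d*(z-T[2,3])/d[2]
def cloud(c):
    K=c["K"];T=c["world_from_camera"];v,u=np.mgrid[:480,:640];z=c["z_map"]
    return np.stack([(u-K[0,2])/K[0,0]*z,(v-K[1,2])/K[1,1]*z,z],-1)@T[:3,:3].T+T[:3,3],cv2.cvtColor(c["image"],cv2.COLOR_RGB2HSV),u,v
E
python3 - <<'E'
from h import *
c=pickle.load(open("top.pkl","rb"))
q=lambda x,y,u0,v0,z:ray(c,u0+(x+.5)/6.667-.5,v0+(y+.5)/6.667-.5,z)[:2]
ang=lambda d:np.degrees(np.arctan2(d[1],d[0]))
pin=q(222,185,240,225,.024);tip=q(229,64,240,225,.024);h1=q(153,302,240,225,.024);h2=q(284,305,240,225,.024)
print("pin",pin,"tip",tip,"h",h1,h2,"ang",ang(tip-pin),ang(pin-(h1+h2)/2),ang(tip-(h1+h2)/2),np.linalg.norm(tip-pin),np.linalg.norm(h1-h2))
n=q(622,330,340,205,.16);f=q(698,50,340,205,.16);print("card",n,f,ang(f-n),np.linalg.norm(f-n))
for nm in("top","scene"):
    c=pickle.load(open(nm+".pkl","rb"));P,hsv,u,v=cloud(c)
    X,Y,Z=P[...,0],P[...,1],P[...,2]
    m=(X>.55)&(X<.68)&(Y>-.09)&(Y<0)&(Z>.05)&(Z<.17)&(hsv[...,1]>200)
    p=P[m][:,:2];r=cv2.minAreaRect(p.astype(np.float32));print(nm,len(p),r,np.percentile(Z[m],[1,99]))
    md=np.median(p,0);(vx,vy,x0,y0)=cv2.fitLine(p.astype(np.float32),cv2.DIST_HUBER,0,.01,.01).ravel();d=np.array([vx,vy])*np.sign(vx);t=(p-[x0,y0])@d
    print("line",ang(d),[x0,y0]+d*np.percentile(t,1),[x0,y0]+d*np.percentile(t,99))
    for k,b in dict(bowl=(.6,.9,.1,.3),pig=(.62,.85,-.2,-.05)).items():
        m=(X>b[0])&(X<b[1])&(Y>b[2])&(Y<b[3])&(Z>.035); 
        if k=="pig": m&=hsv[...,1]<80
        print(k,P[m].min(0).round(3),P[m].max(0).round(3))
E
```

```text
pin [0.57367293 0.20874184] tip [0.62137058 0.20718701] h [0.52778498 0.23423148] [0.52727176 0.18365805] ang -1.8670449751407125 -0.25195554751435434 -1.0730764265350314 0.04772298090544421 0.05057602633385567
card [ 0.55718334 -0.1727117 ] [ 0.65755323 -0.20253611] -16.549050233492377 0.10470725790357925
top 245 ((0.6038235425949097, -0.045115597546100616), (0.0048011369071900845, 0.10245394706726074), 74.27130126953125) [0.052265   0.16389973]
line -15.520822 [ 0.5550545  -0.02972064] [ 0.65126273 -0.0564392 ]
bowl [0.7   0.144 0.035] [0.849 0.291 0.072]
pig [ 0.708 -0.17   0.035] [ 0.83  -0.059  0.138]
scene 1297 ((0.6059218645095825, -0.04788055270910263), (0.008728506043553352, 0.10471110045909882), 75.35269927978516) [0.05144129 0.15961162]
line -15.399212 [ 0.55751127 -0.03428592] [ 0.65550534 -0.06127654]
bowl [0.698 0.14  0.035] [0.848 0.289 0.069]
pig [ 0.621 -0.169  0.035] [ 0.836 -0.054  0.163]
```

Emit:
{"fn": "step_arm", "kwargs": {"deltas": [[30, -28, -5, 0, 0, 3.3, 1], [36, -34, -5, 0, 0, 3.3, 1], [36, -34, -5, 0, 0, 3.3, 1], [36, -34, -10, 0, 0, 3.3, 1], [36, -34, -10, 0, 0, 3.3, 1]], "newtons": 40}}

```text
clock: 0.6
tcp_pos: [0.3501, 0.3827, 0.1961]
orientation: [0.0, 0.01, 1.0, 0.0]
wrist_force: [1.5, 1.0, 0.7]
finger_gap: 0.0856
grip_force: 0.0
```

Emit:
{"fn": "step_arm", "kwargs": {"deltas": [[36, -34, -10, 0, 0, 0, 1], [36, -34, -10, 0, 0, 0, 1], [36, -34, -10, 0, 0, 0, 1], [36, -34, -10, 0, 0, 0, 1], [20, -20, -10, 0, 0, 0, 1]]}}

```text
clock: 1.1
tcp_pos: [0.514, 0.2268, 0.1461]
orientation: [0.0, 0.013, 1.0, -0.0]
wrist_force: [-0.2, 0.1, 0.4]
finger_gap: 0.0857
grip_force: 0.0
```

Emit:
{"fn": "step_arm", "kwargs": {"deltas": [[10, -10, 0, 0, 0, 0, 1], [0, 0, 0, 0, 0, 0, 1], [0, 0, 0, 0, 0, 0, 1]]}}

```text
clock: 1.4
tcp_pos: [0.521, 0.2202, 0.1472]
orientation: [-0.0, 0.011, 1.0, 0.0]
wrist_force: [-0.5, 1.0, 0.4]
finger_gap: 0.0854
grip_force: 0.0
```

Emit:
{"fn": "step_arm", "kwargs": {"deltas": [[15, -11, -20, 0, 0, 0, 1], [0, 0, -35, 0, 0, 0, 1], [0, 0, -35, 0, 0, 0, 1], [0, 0, -10, 0, 0, 0, 1], [0, 0, 0, 0, 0, 0, 1]]}}

```text
clock: 1.9
tcp_pos: [0.5344, 0.2096, 0.046]
orientation: [-0.002, 0.01, 1.0, -0.0]
wrist_force: [0.3, -0.9, 0.6]
finger_gap: 0.0854
grip_force: 0.0
```

```bash
python3 - <<'E'
from workcell import *
from h import *
c=read_camera("scene");d=read_camera("top")
a=cv2.resize(c["image"][200:300,310:410],(400,400),interpolation=cv2.INTER_CUBIC);b=cv2.resize(d["image"][215:295,230:310],(400,400),interpolation=cv2.INTER_CUBIC)
cv2.imwrite("pics/a.png",np.hstack([a,b])[:,:,::-1]);print(get_state()["tcp_pos"])
E
```

```text
[0.53708332 0.20968184 0.04852414]
```

View pics/a.png

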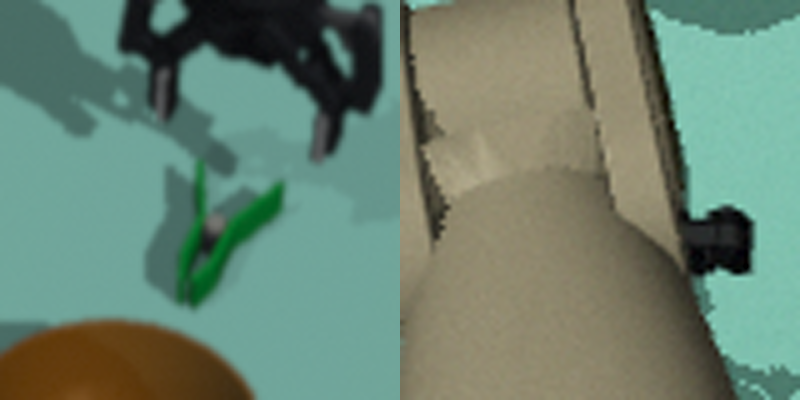

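The scene crop shows the open fingers standing above the two handles, one on each side. I'll go down.

Emit:
{"fn": "step_arm", "kwargs": {"deltas": [[0, 0, -20, 0, 0, 0, 1], [0, 0, -15, 0, 0, 0, 1], [0, 0, -6, 0, 0, 0, 1], [0, 0, 0, 0, 0, 0, 1], [0, 0, 0, 0, 0, 0, 1]]}}

```text
clock: 2.5
tcp_pos: [0.5376, 0.2089, 0.0073]
orientation: [0.001, 0.011, 1.0, 0.0]
wrist_force: [0.2, -1.1, -0.0]
finger_gap: 0.0854
grip_force: 0.0
```

Emit:
{"fn": "step_arm", "kwargs": {"deltas": [[0, 0, 0, 0, 0, 0, 0.2], [0, 0, 0, 0, 0, 0, 0.2], [0, 0, 0, 0, 0, 0, 0.2], [0, 0, 0, 0, 0, 0, 0.2]]}}

```text
clock: 2.9
tcp_pos: [0.5372, 0.2088, 0.007]
orientation: [0.001, 0.011, 1.0, 0.0]
wrist_force: [-1.6, 0.7, 5.7]
finger_gap: 0.0515
grip_force: 5.3
```

Emit:
{"fn": "step_arm", "kwargs": {"deltas": [[0, 0, 0, 0, 0, 0, 0.5], [-2, 0, -2, 0, 0, 0, 0.5], [0, 0, -1, 0, 0, 0, 0.5], [0, 0, 0, 0, 0, 0, 0], [0, 0, 0, 0, 0, 0, -0.5]]}}

```text
clock: 3.4
tcp_pos: [0.5348, 0.2087, 0.0035]
orientation: [0.0, 0.011, 1.0, 0.0]
wrist_force: [-2.2, 0.4, 9.0]
finger_gap: 0.0361
grip_force: 7.1
```

Emit:
{"fn": "step_arm", "kwargs": {"deltas": [[0, 0, 0, 0, 0, 0, -0.5], [0, 0, 0, 0, 0, 0, -1], [0, 0, 0, 0, 0, 0, -1], [0, 0, 0, 0, 0, 0, -1], [0, 0, 0, 0, 0, 0, -1]]}}

```text
clock: 3.9
tcp_pos: [0.5356, 0.2089, 0.0042]
orientation: [0.001, 0.011, 1.0, 0.0]
wrist_force: [-1.7, 0.2, 8.4]
finger_gap: 0.0167
grip_force: 40.7
```

Emit:
{"fn": "step_arm", "kwargs": {"deltas": [[0, 0, 5, 0, 0, 0, -1], [0, 0, 15, 0, 0, 0, -1], [0, 0, 30, 0, 0, 0, -1], [0, 0, 40, 0, 0, 0, -1], [0, 0, 30, 0, 0, 0, -1]]}}

```text
clock: 4.4
tcp_pos: [0.5348, 0.2086, 0.1248]
orientation: [0.0, 0.011, 1.0, 0.0]
wrist_force: [-0.4, 0.3, -0.3]
finger_gap: 0.0168
grip_force: 39.9
```

Emit:
{"fn": "step_arm", "kwargs": {"deltas": [[0, 0, 20, 0, 0, 0, -1], [0, 0, 0, 0, 0, 0, -1], [0, 0, 0, 0, 0, 0, -1]]}}

```text
clock: 4.7
tcp_pos: [0.5346, 0.2086, 0.1427]
orientation: [0.0, 0.011, 1.0, 0.0]
wrist_force: [0.8, -0.1, -0.8]
finger_gap: 0.0169
grip_force: 39.9
```

```bash
python3 - <<'E'
from workcell import *
from h import *
c=read_camera("scene");d=read_camera("top")
a=cv2.resize(c["image"][150:270,310:430],(400,400),interpolation=cv2.INTER_CUBIC);b=cv2.resize(d["image"][205:285,230:310],(400,400),interpolation=cv2.INTER_CUBIC)
cv2.imwrite("pics/b.png",np.hstack([a,b])[:,:,::-1]);print(get_state()["tcp_pos"])
for c in(c,d):
    P,hsv,u,v=cloud(c);g=(hsv[...,0]>50)&(hsv[...,0]<75)&(hsv[...,1]>150)&(P[...,0]>.45)&(P[...,0]<.7)&(abs(P[...,1]-.21)<.08)&(P[...,2]>.08);p=P[g]
    print(len(p),p.min(0).round(3),p.max(0).round(3))
E
```

```text
[0.53361222 0.20829139 0.14134591]
246 [0.531 0.185 0.14 ] [0.626 0.228 0.165]Traceback (most recent call last):
  File "<stdin>", line 8, in <module>
    return umr_minimum(a, axis, None, out, keepdims, initial, where)
ValueError: zero-size array to reduction operation minimum which has no identity
```

View pics/b.png

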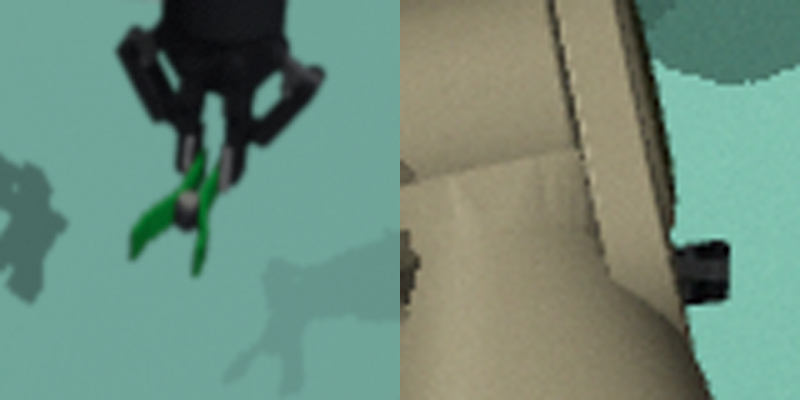

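The clip hangs in the pads with its jaws open (tips at crop (132,255) and (197,272)). It is level, with its underside near z=0.14. I'll move to a pose short of the card edge, lined up with the card.

Emit:
{"fn": "step_arm", "kwargs": {"deltas": [[-12, -20, -5, 0, 0, -1.5, -1], [-14, -26, -6, 0, 0, -2, -1], [-14, -26, -6, 0, 0, -2, -1], [-14, -26, -6, 0, 0, -2, -1], [-14, -26, -6, 0, 0, -2, -1]]}}

```text
clock: 5.3
tcp_pos: [0.4648, 0.0837, 0.1121]
orientation: [-0.002, 0.095, 0.996, -0.0]
wrist_force: [-0.1, -1.7, -0.8]
finger_gap: 0.0167
grip_force: 39.9
```

Emit:
{"fn": "step_arm", "kwargs": {"deltas": [[-14, -26, -6, 0, 0, -2, -1], [-14, -26, -6, 0, 0, -2, -1], [-14, -26, -5, 0, 0, -1, -1], [0, 0, 0, 0, 0, 0, -1], [0, 0, 0, 0, 0, 0, -1]]}}

```text
clock: 5.8
tcp_pos: [0.4237, 0.0063, 0.0959]
orientation: [-0.001, 0.138, 0.99, 0.0]
wrist_force: [0.7, -0.9, 0.5]
finger_gap: 0.0166
grip_force: 39.9
```

```bash
python3 - <<'E'
from workcell import *
from h import *
c=read_camera("scene");d=read_camera("top");pickle.dump((c,d),open("n.pkl","wb"))
a=cv2.resize(c["image"][140:260,190:310],(400,400),interpolation=cv2.INTER_CUBIC);b=cv2.resize(d["image"][200:320,310:430],(400,400),interpolation=cv2.INTER_CUBIC)
cv2.imwrite("pics/c.png",np.hstack([a,b])[:,:,::-1]);s=get_state();print(s["tcp_pos"],s["orientation"],s["finger_gap"])
for c in(c,d):
    P,hsv,u,v=cloud(c);g=(hsv[...,0]>50)&(hsv[...,0]<75)&(hsv[...,1]>150)&(P[...,0]>.35)&(P[...,0]<.6)&(abs(P[...,1])<.08)&(P[...,2]>.05);p=P[g]
    if len(p): print(len(p),p.min(0).round(3),p.max(0).round(3))
E
```

```text
[0.42478944 0.00695491 0.0965671 ] [-2.38373024e-04  1.37305141e-01  9.90528750e-01  1.90418157e-04] 0.016600365759802498
322 [ 0.419 -0.039  0.091] [0.516 0.01  0.12 ]
8 [0.508 0.004 0.099] [0.517 0.008 0.116]
```

View pics/c.png

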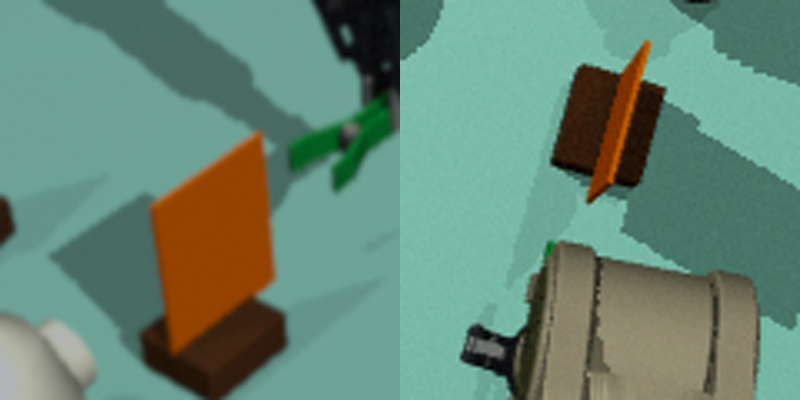

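The scene crop shows the open jaws at (290,160) and (338,185) lined up just short of the orange card's near edge, at (262,132) to (272,280). The pin is at (350,135).

```bash
python3 - <<'E'
from h import *
c,d=pickle.load(open("n.pkl","rb"))
P,hsv,u,v=cloud(c)
E0=np.array([.5565,-.033]);th=np.radians(-15.8);R=np.array([[np.cos(th),np.sin(th)],[-np.sin(th),np.cos(th)]])
S=(P[...,:2]-E0)@R.T*1000
g=(hsv[...,0]>50)&(hsv[...,0]<75)&(hsv[...,1]>150)&(P[...,0]>.35)&(P[...,0]<.6)&(abs(P[...,1])<.08)&(P[...,2]>.05)
s=S[g];z=P[...,2][g]*1000
print("z pct",np.percentile(z,[2,10,50,90,98]))
top=z>np.percentile(z,70)
for k in range(-150,-30,6):
    m=(s[:,0]>=k)&(s[:,0]<k+6)
    if m.any(): print(k,"all n",np.sort(s[m,1])[::max(1,m.sum()//8)].round(0),"z",z[m].min().round(),z[m].max().round())
o=((hsv[...,0]<14)|(hsv[...,0]>175))&(hsv[...,1]>200)&(P[...,2]>.06)&(P[...,2]<.157)&(abs(S[...,1])<12)&(S[...,0]>-15)&(S[...,0]<115)
q=S[o];print("card s",np.percentile(q[:,0],[.5,2,50,99]),"zrange",P[...,2][o].min(),P[...,2][o].max())
A=np.polyfit(q[:,0],q[:,1],1);print("face n at s=0",A[1],"extra deg",np.degrees(A[0]))
# near edge by row
for r in range(182,226,6):
    w=np.where(o[r])[0]; print(r,w.max(),S[r,w.max()].round(1),P[r,w.max(),2].round(3),S[r,w.max()-1].round(1))
E
```

```text
z pct [ 94.24125242  97.38252818 108.35707836 116.6637888  118.4054273 ]
-144 all n [-9. -9. -7. -5. -5. -5.] z 109.0 119.0
-138 all n [-9. -8. -8. -6. -5. -4. -4.] z 108.0 119.0
-132 all n [-8. -6. -6. -5. -4. -4. -4. -4.  6.  8.  8.] z 101.0 118.0
-126 all n [-7. -5. -4.  5.  7.  8.  9.  9.  9.  9.] z 95.0 118.0
-120 all n [-6. -6. -6. -5. -4.  7.  8.  8.  8. 10. 10. 11.] z 96.0 119.0
-114 all n [-7. -6. -4.  3.  8.  8.  8.  8.  9. 10.] z 93.0 117.0
-108 all n [-4. -4.  2.  7.  7.  7.  8.  8.  8.  8.  9. 10. 11. 11.] z 96.0 118.0
-102 all n [ 7.  9.  9.  9.  9.  9.  9.  9.  9. 10. 10. 12.] z 97.0 117.0
-96 all n [ 9. 11. 12. 12. 12. 13.] z 98.0 117.0
-90 all n [-12. -11. -10. -10.  -9.  -9.  13.  14.  15.] z 96.0 118.0
-84 all n [-16. -15. -14. -13. -11. -10.  -8.  16.  16.] z 93.0 116.0
-78 all n [-19. -17. -15. -14. -13. -12.  17.  18.  20.] z 91.0 120.0
-72 all n [-20. -18. -17. -17. -14. -12.  19.  21.] z 93.0 117.0
-66 all n [-19. -18. -18. -17. -17. -16.  20.  21.  22.  22.  24.] z 95.0 118.0
-60 all n [-21. -20. -19. -18. -17. -15.  21.  22.  22.  22.] z 93.0 119.0
-54 all n [-20. -20. -19. -18. -17.  18.  20.  21.  22.  23.] z 95.0 117.0
-48 all n [-19. -19.] z 100.0 103.0
card s [  2.2983559    4.11867975  53.34671289 101.04001767] zrange 0.06005763392507557 0.1564162998847639
face n at s=0 -0.9256511595590043 extra deg 0.39302399882923966Traceback (most recent call last):
  File "<stdin>", line 18, in <module>
    return umr_maximum(a, axis, None, out, keepdims, initial, where)
ValueError: zero-size array to reduction operation maximum which has no identity
```

```bash
python3 - <<'E'
from h import *
c,d=pickle.load(open("n.pkl","rb"))
E0=np.array([.5565,-.033]);th=np.radians(-15.8);R=np.array([[np.cos(th),np.sin(th)],[-np.sin(th),np.cos(th)]])
f=lambda p:(np.asarray(p)[...,:2]-E0)@R.T*1000
for nm,u,v in(("near",372.87,254.1),("far",384.3,212.1)): print(nm,f(ray(d,u,v,.16)).round(1))
P,hsv,u,v=cloud(d);S=f(P)
g=(hsv[...,0]>50)&(hsv[...,0]<75)&(hsv[...,1]>150)&(abs(P[...,1])<.08)&(P[...,2]>.05)&(P[...,0]<.6);print("top tip",np.c_[S[g],P[g][:,2]*1000].round(0).tolist())
o=(hsv[...,0]<14)&(hsv[...,1]>180)&(hsv[...,2]>190)&(P[...,2]>.152)&(abs(S[...,1])<15)
q=S[o];print("top card edge",len(q),q.min(0),q.max(0),np.polyfit(q[:,0],q[:,1],1))
P,hsv,u,v=cloud(c);S=f(P)
o=(hsv[...,1]>200)&(P[...,2]>.06)&(P[...,2]<.165)&(abs(S[...,1])<12)&(S[...,0]>-15)&(S[...,0]<115)&((hsv[...,0]<14))
for r in range(184,230,5):
    w=np.where(o[r])[0]
    if len(w): print(r,w.max(),S[r,w.max()].round(1),P[r,w.max(),2].round(3),S[r,w.max()-1].round(1))
E
```

```text
near [-1.3  0. ]
far [102.6   0.5]
top tip [[-48.0, 25.0, 112.0], [-51.0, 27.0, 112.0], [-50.0, 25.0, 114.0], [-53.0, 26.0, 110.0], [-53.0, 24.0, 116.0], [-56.0, 26.0, 116.0], [-57.0, 26.0, 99.0], [-58.0, 25.0, 114.0]]Traceback (most recent call last):
  File "<stdin>", line 9, in <module>
    return umr_minimum(a, axis, None, out, keepdims, initial, where)
ValueError: zero-size array to reduction operation minimum which has no identity
```

Emit:
{"fn": "step_arm", "kwargs": {"deltas": [[-1, -3.4, 0, 0, 0, 0.3, -1], [8, -2.2, 0, 0, 0, 0, -1], [8, -2.2, 0, 0, 0, 0, -1], [8, -2.2, 0, 0, 0, 0, -1], [8, -2.2, 0, 0, 0, 0, -1]]}}

```text
clock: 6.4
tcp_pos: [0.4569, -0.0058, 0.097]
orientation: [0.0, 0.135, 0.991, 0.0]
wrist_force: [-0.1, -0.6, -0.4]
finger_gap: 0.0169
grip_force: 39.9
```

Emit:
{"fn": "step_arm", "kwargs": {"deltas": [[6, -1.7, 0, 0, 0, 0, -1], [0, 0, 0, 0, 0, 0, -1], [0, 0, 0, 0, 0, 0, -1]]}}

```text
clock: 6.7
tcp_pos: [0.4615, -0.0073, 0.0967]
orientation: [-0.0, 0.135, 0.991, 0.0]
wrist_force: [0.4, -0.2, -1.1]
finger_gap: 0.017
grip_force: 39.9
```

```bash
cat > m.py <<'E'
from workcell import *
from h import *
import sys
c=read_camera("scene");s=get_state();print(s["tcp_pos"].round(4) if hasattr(s["tcp_pos"],"round") else s["tcp_pos"],s["orientation"])
cv2.imwrite(f"pics/{sys.argv[1]}.png",cv2.resize(c["image"][150:250,200:310],(660,600),interpolation=cv2.INTER_CUBIC)[:,:,::-1])
E0=np.array([.5565,-.033]);th=np.radians(-15.5);R=np.array([[np.cos(th),np.sin(th)],[-np.sin(th),np.cos(th)]])
P,hsv,u,v=cloud(c);S=(P[...,:2]-E0)@R.T*1000;z=P[...,2]*1000
g=(hsv[...,0]>50)&(hsv[...,0]<75)&(hsv[...,1]>150)&(z>80)&(z<130)&(abs(S[...,1])<40)&(S[...,0]<60)
for k in range(-96,40,6):
    m=g&(S[...,0]>=k)&(S[...,0]<k+6); t=np.sort(S[...,1][m])
    if len(t): print(k,"right",t[t<-2][[0,-1]].round() if (t<-2).any() else "-","left",t[t>0][[0,-1]].round() if (t>0).any() else "-")
o=(hsv[...,1]>200)&(hsv[...,0]<14)&(z>60)&(z<155)&(abs(S[...,1])<9)&(S[...,0]>-15)&(S[...,0]<110)
q=S[o];print("card",len(q),np.percentile(q[:,0],[0,1,99,100]).round(1),np.polyfit(q[:,0],q[:,1],1).round(3),"tip s",np.sort(S[...,0][g])[-4:].round(1))
E
python3 m.py d
```

```text
[ 0.4613 -0.0072  0.0967] [-4.00323175e-04  1.34939210e-01  9.90853794e-01  8.67997393e-05]
-96 right [-12.  -6.] left -
-90 right [-9. -5.] left [4. 8.]
-84 right [-11.  -7.] left [ 2. 10.]
-78 right [-9. -4.] left [4. 9.]
-72 right [-9. -5.] left [1. 9.]
-66 right [-9. -9.] left [4. 9.]
-60 right - left [3. 9.]
-54 right [-12. -11.] left [ 9. 12.]
-48 right [-17.  -6.] left [11. 14.]
-42 right [-19. -13.] left [ 9. 16.]
-36 right [-20. -13.] left [14. 19.]
-30 right [-21. -17.] left [16. 19.]
-24 right - left [18. 21.]
-18 right - left [18. 23.]
-12 right - left [18. 22.]
card 1055 [  0.5   2.9 101.  103.9] [ 0.002 -0.994] tip s [-9.1 -7.9 -7.9 -7.6]
```

View pics/d.png

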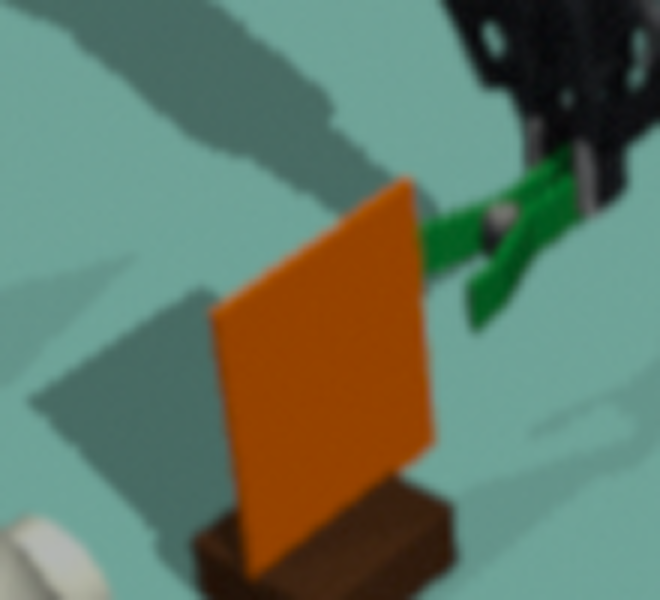

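The crop shows the rear jaw passing behind the card's near edge at (415,240) and the front jaw ending at (470,325) in front of it, so the card plane lies between them. The relative numbers agree, so I'll advance the last 26 mm.

Emit:
{"fn": "step_arm", "kwargs": {"deltas": [[6, -2.0, 0, 0, 0, 0, -1], [6, -1.8, 0, 0, 0, 0, -1], [6, -1.8, 0, 0, 0, 0, -1], [5, -1.4, 0, 0, 0, 0, -1], [2, -0.6, 0, 0, 0, 0, -1]]}}

```text
clock: 7.25
tcp_pos: [0.4875, -0.0152, 0.097]
orientation: [0.0, 0.135, 0.991, 0.0]
wrist_force: [-0.6, -0.8, -0.7]
finger_gap: 0.0168
grip_force: 39.9
```

Emit:
{"fn": "step_arm", "kwargs": {"deltas": [[0, 0, 0, 0, 0, 0, -1], [0, 0, 0, 0, 0, 0, -1], [0, 0, 0, 0, 0, 0, -1]]}}

```text
clock: 7.55
tcp_pos: [0.4863, -0.0148, 0.0968]
orientation: [-0.0, 0.135, 0.991, 0.0]
wrist_force: [0.3, 0.6, -0.8]
finger_gap: 0.017
grip_force: 39.9
```

```bash
python3 m.py e; python3 - <<'E'
from workcell import *
from h import *
E0=np.array([.5565,-.033]);th=np.radians(-15.5);R=np.array([[np.cos(th),np.sin(th)],[-np.sin(th),np.cos(th)]])
d=read_camera("top");P,hsv,u,v=cloud(d);S=(P[...,:2]-E0)@R.T*1000;z=P[...,2]*1000
g=(hsv[...,0]>50)&(hsv[...,0]<75)&(hsv[...,1]>150)&(z>80)&(z<130)&(abs(S[...,1])<40)&(S[...,0]<60)
print("top green",np.c_[S[g],z[g]].round().tolist())
cv2.imwrite("pics/f.png",cv2.resize(d["image"][200:280,330:410],(600,600),interpolation=cv2.INTER_CUBIC)[:,:,::-1])
E
```

```text
[ 0.4864 -0.0148  0.0969] [-1.38661555e-04  1.34881295e-01  9.90861753e-01  5.66239194e-05]
-78 right [-12.  -7.] left -
-72 right [-12.  -6.] left -
-66 right [-13.  -7.] left [5. 6.]
-60 right [-12.  -6.] left [1. 7.]
-54 right [-9. -7.] left [3. 8.]
-48 right [-9. -7.] left [2. 8.]
-42 right [-9. -9.] left [3. 7.]
-36 right - left [4. 8.]
-30 right [-17. -17.] left [ 6. 11.]
-24 right [-16.  -4.] left [ 9. 13.]
-18 right [-11. -11.] left [11. 15.]
-12 right - left [12. 17.]
-6 right - left [14. 20.]
0 right - left [14. 20.]
6 right - left [18. 21.]
12 right - left [16. 21.]
18 right - left [21. 22.]
card 1039 [1.000e-01 3.900e+00 1.014e+02 1.025e+02] [-0.    -0.879] tip s [17.4 17.9 18.  19.4]
top green []
```

View pics/e.png

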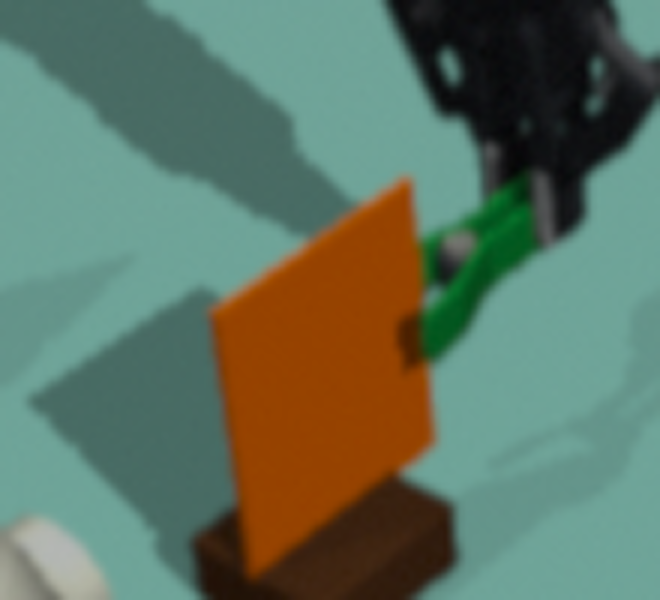

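View pics/f.png

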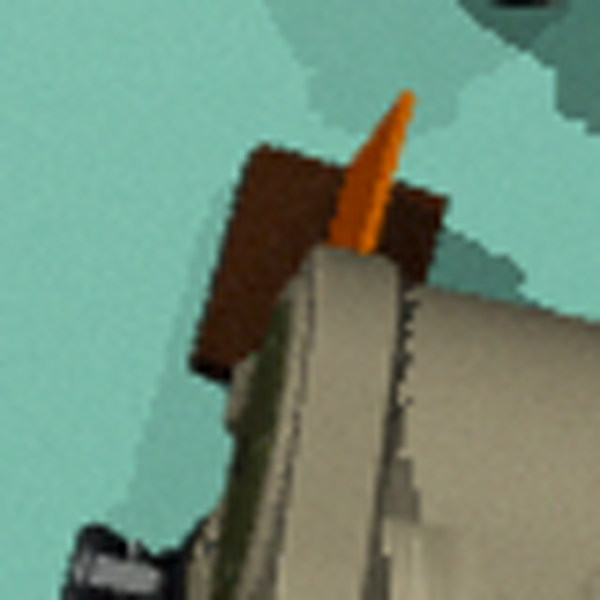

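The near jaw now stands in front of the card face with its shadow on the card at (410,340). The far jaw is behind it, the tips are about 18 mm past the edge, and the card hasn't moved. I'll trim 1 mm sideways, settle, check and hand in.

Emit:
{"fn": "step_arm", "kwargs": {"deltas": [[-0.3, -1.0, 0, 0, 0, 0, -1], [0, 0, 0, 0, 0, 0, -1], [0, 0, 0, 0, 0, 0, -1], [0, 0, 0, 0, 0, 0, -1], [0, 0, 0, 0, 0, 0, -1]]}}

```text
clock: 8.15
tcp_pos: [0.4864, -0.0159, 0.0969]
orientation: [0.0, 0.135, 0.991, 0.0]
wrist_force: [-0.3, 0.2, -0.2]
finger_gap: 0.0172
grip_force: 39.9
```

Emit:
{"fn": "step_arm", "kwargs": {"deltas": [[0, 0, 0, 0, 0, 0, -1], [0, 0, 0, 0, 0, 0, -1], [0, 0, 0, 0, 0, 0, -1]]}}

```text
clock: 8.45
tcp_pos: [0.4864, -0.0159, 0.0969]
orientation: [-0.0, 0.135, 0.991, 0.0]
wrist_force: [-0.7, 0.2, -1.0]
finger_gap: 0.0168
grip_force: 39.9
```

```bash
python3 m.py g | tail -16; python3 -c "
from workcell import *
print(hand_in())"
```

```text
-66 right [-13.  -6.] left [1. 5.]
-60 right [-13.  -6.] left [1. 7.]
-54 right [-13.  -8.] left [2. 7.]
-48 right [-10.  -8.] left [1. 7.]
-42 right [-10.  -6.] left [1. 7.]
-36 right - left [2. 7.]
-30 right - left [6. 8.]
-24 right [-15. -12.] left [ 9. 12.]
-18 right - left [10. 13.]
-12 right - left [12. 17.]
-6 right - left [13. 18.]
0 right - left [16. 21.]
6 right - left [16. 20.]
12 right - left [15. 21.]
18 right - left [17. 21.]
card 1020 [1.000e-01 4.200e+00 1.011e+02 1.032e+02] [ 0.001 -0.959] tip s [18.3 18.4 18.5 18.5]
the job is handed in; nothing more can be done
None
```

The job is handed in at about 8.5 s on the clock: the arm is holding the clip squeezed open and still around the orange card's edge. The edge is about 18 mm inside the jaw tips and midway between them to within about 1–2 mm, and the card has not moved.

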